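# Set the ratchet stand four clicks up and load a goblet

## Task

Lift the plate of the ratchet stand until its pawl has clicked exactly four times, let it down gently so that the pawl holds it in that fourth notch, and let go. Then take the clay goblet from the round bat and stand it gently, upside down as it is, in the middle of the plate. Leave everything else where it is.

Things in the scene. Friction and masses are not known exactly. Their poses are not given: they have to be found in the camera images.
- stand: Fixed ratchet stand; origin at the centre of its underside, z up. Dark steel base plate 140 x 120 x 12 mm; grey tube 44 x 40 mm, up to 125 mm, with a closed pawl box on its +x side. A square steel column, 18 mm wide, slides straight up out of the tube (it cannot turn or tip) and carries a round plate. With its plate it weighs 0.4 to 0.8 kg and rubs by about 1 N.
- plate_top (a point): Centre of the upper face of the stand's plate: a level aluminium disc, 64 mm across, 12 mm thick, on the column, 154 mm above the bench when right down. Grip it across its rim, at any yaw; when right down there are 17 mm of free height between it and the tube.
- column (a joint): Lift of the column in m, 0 (right down, as it starts) to 0.1. Hidden in the tube its side has 7 rack teeth, 10 mm apart; the first click comes anywhere between 10 and 34 mm of lift, differently each time, each further one 10 mm on. Lifted, it sinks back unless the pawl holds it; it cannot go back past a tooth that has clicked, so one click too many cannot be undone.
- pawl_box (a point): Centre of the top of the pawl box, 124 mm above the bench, 34 mm wide. Before each click the lifting force climbs by 7 to 15 N within 4 mm of lift, then in 2 to 3 mm falls back to the plain weight as the tooth slips past and the pawl snaps in below it: the click. The next 3 mm go free. Let down there, the column rests on the pawl, which breaks if hit or pressed with over 45 N.
- bat: Fixed round plywood bat, 110 mm across, 12 mm thick, origin at the centre of its underside. The goblet to be used stands on it.
- goblet: Leather-hard clay goblet, about 0.2 kg, standing upside down on its rim on the bat; origin at the centre of the rim (underside), z up. 110 mm high: cup 58 mm across below, a stem 17 mm thick from 62 to 94 mm, on top a round foot disc. It is harmed by a grip of over 60 N, or by being set on the plate with over 25 N.
- foot_top (a point): Centre of the top face of the goblet's foot disc, 110 mm above its rim. The disc is 44 mm across and 8 mm thick: grip the goblet across it, from above.
- spare_a: Bystander: one of two like goblets on the long ware board (14 mm thick) beyond the work; origin at the centre of its rim. Leave it.
- spare_b: Bystander: the other goblet on the ware board. Leave it.
- jar: Bystander: glass jar, 70 mm across, 90 mm high, origin under its centre. Leave it.
- brush: Bystander: brush lying on the bench. Leave it.
There are look-alikes about, which are no part of the job. Of the things that look like the stand, take the one that is farthest to the robot's right at the start.

How it is judged:
On the way:
1. the plate is let go with the pawl holding it in the fourth notch, the goblet still on its bat (contact force between column_c3 and pawl above 1 N and contact force between the fingers and column below 0.3 N and height (world z) of goblet below 0.03 m), for 0.2 s.
At the end, for the whole second after the job is handed in: The pawl carries the column in its fourth notch, and the goblet stands at rest on the plate, upside down as before (tilt under 0.1 rad), its middle within 10 mm of the plate's (contact force between column_c3 and pawl above 1 N and distance between goblet and plate_top below 0.01 m and angle between goblet's own z axis and vertical below 0.1 rad and linear speed of goblet below 0.02 m/s and contact force between goblet and column above 0.5 N); the robot touches nothing.
It fails at once if the column was dropped or pressed on its pawl with more than 45 N (contact force between column and pawl above 45 N).
It fails at once if the goblet was set down on the plate with more than 25 N (contact force between goblet and column above 25 N).
It fails at once if the goblet was squeezed with more than 60 N (contact force between the fingers and goblet above 160 N).
It fails at once if a bystander (spare goblet, jar or brush) was moved by more than 15 mm (distance of any of spare_a, spare_b, jar, brush from where it was at the start of the episode above 0.015 m).
It also fails if it takes over 72 s, if anything falls off the work surface, if the arm or the gripper's body presses on something with over 40 N, if the wrist force passes 120 N, or if a joint passes its speed limit or range.

## Robot

A 7-joint arm with a two-finger parallel gripper is mounted at the origin on the work surface. World frame = base frame: x ahead of the robot, y to its left, z up, the work surface at z = 0. Lengths are in m, angles in rad, forces in N, time in s.
With the tool pointing down it reaches from about 0.425 to 0.925 m from the base axis. Payload 6.8 kg.
Tool frame: the origin (TCP) lies between the finger pads; the fingertips stand 11 mm ahead of it and the grasp point (between the pads) lies 8 mm behind it; z points along the fingers, y is the line along which they close (so a half turn about z gives the same grasp; the last joint's range is limited). The gripper opens to 85 mm and grips with 20 to 120 N. Pads are 22 mm wide; open, the fingers measure 114 mm over their backs; the gripper's body (76 mm by 85 mm) begins 54 mm behind the grasp point. The pads swing forward as they close: fully open they stand 13 mm farther back than shut.
Start: joints at [-1.452, 0.477, 0.022, 1.555, -0.011, 1.109, -0.083], TCP at [0.152, 0.658, 0.217] pointing down, gripper open.
Joint ranges: [-2.96, 2.96], [-0.34, 2.1], [-1.41, 1.46], [0.24, 2.44], [-1.37, 4.51], [0.17, 1.92], [-2.96, 2.96]. Speed limits (rad/s): [2.39, 2.39, 3.14, 3.14, 3.14, 3.14, 3.14].

## Interface

Orientations are given as a rotation vector (axis times angle).
In Python, from bench import r gives the robot as it stands.
- The arm moves only by the tool send_rows, never from a script. Its argument "deltas" is a list of rows, each an object of numbers: "dx", "dy", "dz": the shift along the world's x, y, z in mm; "rx", "ry", "rz": the turn, a rotation vector about the world's x, y, z in degrees. A call has 1 to 5 rows; each row is the pose to reach, as a shift and turn from the pose commanded when the call began; what a row does not reach only later rows make up. A row lasts 1/12 s, in which the tool goes at most 41.7 mm and 7.16 degrees, less where a joint would pass 70% of its speed; a pose out of reach is approached as far as the arm can. A call with a gripper value outside its range is refused whole. "jaw" is the finger opening in mm, from 0 to 85.4, set as the call begins (left out, the last holds). The fingers move at their own pace and stop on an object; "newtons" is the grip in N (left out, the last holds). Time passes only in rows, so rows that repeat a pose let the fingers close. It gives the time, the measured TCP pose, the force, the opening and the grip force at its end, in the units of the state.
- r.get_obs(): the state, without advancing time (a new reading comes with each control period).
- r.grab_frame(name): name is "scene" or "top"; returns a dict with "frame" (384x512x3 uint8, blue, green, red), "z_map" (384x512 float32, m along the optical axis (not along the pixel's ray), 0 where there is no reading), "vertical_fov" (degrees; the focal length in pixels is half the picture's height over the tangent of half this angle, whatever the lens; pixels are square), "cx", "cy" (the principal point, pixels), "xyz" and "orientation" of the camera in the world. Camera axes: x right, y down, z forward; pixel columns grow to the right and rows downward; lengths in m; the calibration is good to about 2 mm. A picture is of the moment at which its call begins.
- r.hand_in(): hands the job in; it is judged then, once.
The state is a dict: "clock": time; "joints": joint angles; "qvel": joint speeds; "tau": joint torques, N m; "tcp_pos": TCP position; "orientation": TCP orientation; "contact_force": force on the tool from outside, world axes, zero at the start; "moment": the same for the moment, N m; "grip_width": finger opening in m; "gripper_force": force on a finger pad.
Only numpy, scipy, OpenCV 4.12 (cv2) and the standard library are available. Lean on these libraries where they do the work, as an engineer would, in place of code of your own. Each camera call takes 0.05 s, during which the arm holds its last target. There are 200 camera calls.

## Working session

There is one attempt and no reset: what is moved stays moved. The work goes in short steps, Python scripts to look and compute and a tool call to move; the robot and the scene stay as the last step left them, time stands still between calls to the robot, and variables do not carry over. Pictures are saved under pics/ and viewed, at most 10 in all, crops included, and the job is handed in when it is done.

Besides the shell and the picture viewer there is one more tool, called after "Emit:" as name(argument=value, ...) on one line, values as JSON. send_rows: Moves the arm, as the interface text tells. Its arguments: {"type":"object","properties":{"deltas":{"type":"array","items":{"type":"object","properties":{"dx":{"type":"number"},"dy":{"type":"number"},"dz":{"type":"number"},"rx":{"type":"number"},"ry":{"type":"number"},"rz":{"type":"number"}}}},"jaw":{"type":"number"},"newtons":{"type":"number"}},"required":["deltas"]}

```bash
mkdir -p pics; ls; cat > h.py <<'E'
import numpy as np, cv2
from scipy.spatial.transform import Rotation as R
from bench import r
def grab(name):
    f=r.grab_frame(name); np.savez('%s.npz'%name, **{k:np.asarray(v) for k,v in f.items()}); return f
def cloud(f):
    z=f['z_map']; h,w=z.shape; fl=h/2/np.tan(np.radians(float(f['vertical_fov']))/2)
    u,v=np.meshgrid(np.arange(w),np.arange(h))
    P=np.stack([(u-f['cx'])/fl*z,(v-f['cy'])/fl*z,z],-1)
    o=np.asarray(f['orientation']); M=R.from_rotvec(o).as_matrix() if o.shape==(3,) else o
    P=P@M.T+np.asarray(f['xyz']); P[z==0]=np.nan; return P
E
python3 - <<'E'
from h import *
print(r.get_obs())
for n in('scene','top'):
    f=grab(n); cv2.imwrite('pics/%s0.png'%n,f['frame']); print(n,f['xyz'],f['orientation'],f['vertical_fov'],f['cx'],f['cy'])
E
```

```text
pics
{'clock': 0.0, 'joints': array([-1.45210941,  0.47780428,  0.02237502,  1.55645001, -0.01150482,
        1.10933753, -0.08311161]), 'qvel': array([-1.88312902e-03,  1.67316963e-03, -4.62427549e-04,  2.48892878e-04,
       -5.45390557e-05,  1.80067017e-03, -9.50777478e-04]), 'tau': array([ 4.94324322e-04, -5.96457016e+01,  1.60778113e+00, -2.81203330e+01,
        1.23747048e-02,  9.36264085e-03, -2.34469331e-05]), 'tcp_pos': array([0.15166836, 0.6570935 , 0.21632426]), 'orientation': array([-3.55502795e-01, -3.12135129e+00,  2.93660924e-03]), 'contact_force': array([ 0.76257368, -0.1823385 , -0.10080146]), 'moment': array([ 0.02935541, -0.00369517, -0.0771761 ]), 'gripper_force': 0.0, 'grip_width': 0.08532398593945367}
scene [ 1.06397259 -0.25350891  0.95103628] [-2.20125877 -1.43762018  0.44464111] 51.14437002975386 248.2250325117905 184.34723873287425
top [ 0.40080334 -0.0141492   1.18422216] [-2.13912182  2.13847749 -0.1638635 ] 52.156836647030744 256.84206531630326 194.22845437556367
```

View pics/scene0.png

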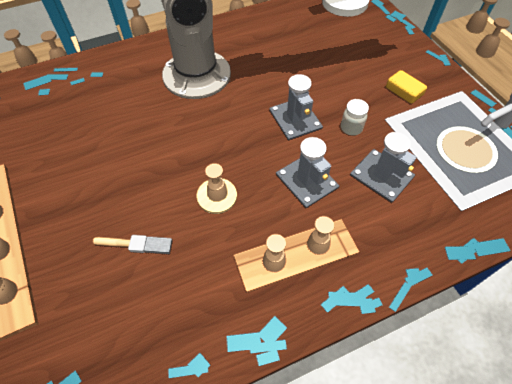

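View pics/top0.png

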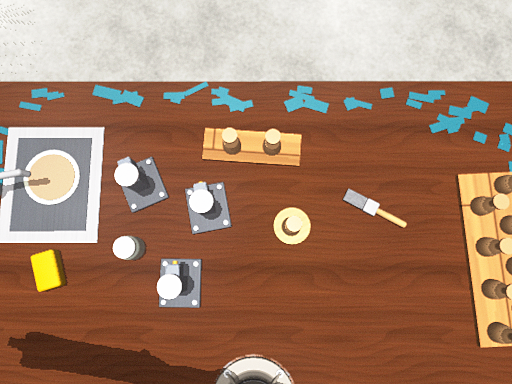

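The top view has +x up and +y left. The three stands have their plates at about (127,175), (201,201) and (168,286), so the rightmost is the one at (201,201), with its pawl box towards (201,185). The goblet is on its bat at (292,225), the spares are on the board at (230,135) and (272,137), the jar is at (126,247) and the brush is at (375,207).

```bash
python3 - <<'E'
from h import *
f=dict(np.load('top.npz')); P=cloud(f); g=dict(np.load('scene.npz')); Q=cloud(g)
def feat(P,name,c,rad,z0,z1):
    m=(np.hypot(P[...,0]-c[0],P[...,1]-c[1])<rad)&(P[...,2]>z0)&(P[...,2]<z1)
    if m.sum()<5: print(name,'none');return
    p=P[m]; xy=p[:,:2].astype(np.float32)
    (cx,cy),rr=cv2.minEnclosingCircle(xy); print(name,m.sum(),'mean',p.mean(0).round(4),'circ',round(cx,4),round(cy,4),round(rr,4),'zmed',np.median(p[:,2]).round(4))
def at(P,u,v): return P[v,u]
S=at(P,201,201);G=at(P,292,225); print(S,G)
for n,C in(('top',P),('scene',Q)):
    feat(C,n+' plate',S,.05,.145,.165)
    feat(C,n+' foot',G,.05,.115,.13)
    feat(C,n+' pawltop',S,.07,.118,.130)
    feat(C,n+' bat',G,.07,.005,.02)
    feat(C,n+' sbase',S,.1,.007,.018)
for nm,(u,v) in dict(stand2=(127,175),stand3=(168,286),spa=(230,135),spb=(272,137),jar=(126,247),brush=(375,207)).items(): print(nm,at(P,u,v).round(3))
E
```

```text
[0.54458268 0.13711782 0.15446562] [ 0.48357727 -0.10605494  0.12175819]
top plate 452 mean [0.5443 0.1385 0.1542] circ 0.5449 0.1389 0.0319 zmed 0.1543
top foot 208 mean [ 0.4876 -0.1101  0.1222] circ 0.4879 -0.1101 0.0218 zmed 0.1222
top pawltop 97 mean [0.5889 0.1464 0.124 ] circ 0.5631 0.1396 0.0424 zmed 0.1245
top bat 744 mean [ 0.489  -0.1122  0.0123] circ 0.4845 -0.1047 0.0682 zmed 0.0124
top sbase 1193 mean [0.5333 0.13   0.0125] circ 0.5454 0.1388 0.0889 zmed 0.0125
scene plate 451 mean [0.5485 0.1362 0.155 ] circ 0.5452 0.1385 0.0333 zmed 0.1555
scene foot 213 mean [ 0.4904 -0.1109  0.1231] circ 0.4883 -0.1103 0.0232 zmed 0.1233
scene pawltop 224 mean [0.5789 0.1395 0.1246] circ 0.5648 0.1384 0.041 zmed 0.125
scene bat 725 mean [ 0.5035 -0.1172  0.0131] circ 0.4836 -0.1052 0.0677 zmed 0.0133
scene sbase 1121 mean [0.5618 0.1234 0.0134] circ 0.5463 0.1379 0.0902 zmed 0.0134
stand2 [0.614 0.336 0.158]
stand3 [0.324 0.217 0.153]
spa [0.736 0.064 0.124]
spb [ 0.73  -0.053  0.123]
jar [0.425 0.352 0.089]
brush [ 0.545 -0.363  0.02 ]
```

```bash
python3 - <<'E'
from h import *
f=dict(np.load('top.npz'))['frame']
cv2.imwrite('pics/crop.png',cv2.resize(f[150:260,150:330],None,fx=4.4,fy=4.4,interpolation=cv2.INTER_CUBIC))
E
```

```text
(no output)
```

View pics/crop.png

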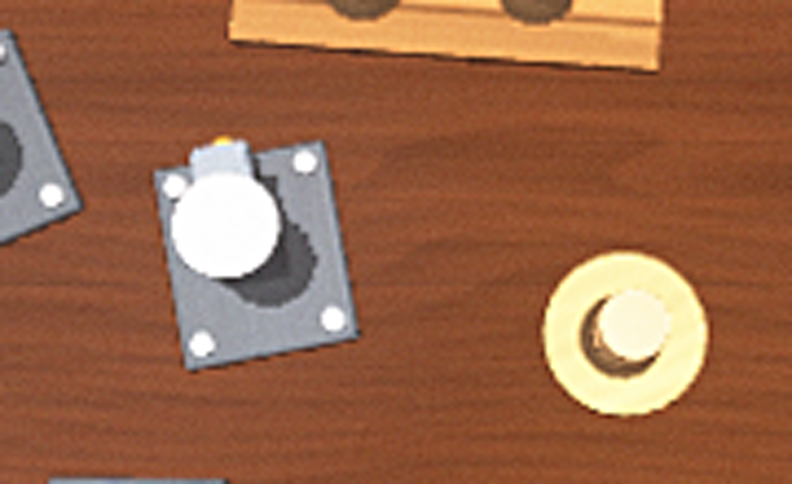

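Plate centre is at (0.545, 0.1385), top at z 0.154, with the pawl box towards +x at a yaw of about 10°. The goblet's foot top is at (0.488, -0.110, 0.122). I'll grip along the stand's y, which means turning the tool about +23°. First I move over.

Emit:
send_rows(deltas=[{"dx": 15,"dy": -20,"dz": 15,"rz": 3},{"dx": 30,"dy": -40,"dz": 30,"rz": 6},{"dx": 45,"dy": -60,"dz": 40,"rz": 9},{"dx": 60,"dy": -80,"dz": 50,"rz": 12},{"dx": 80,"dy": -105,"dz": 55,"rz": 15}], jaw=85, newtons=100)

```text
$.deltas[0]: bad value
```

Emit:
send_rows(deltas=[{"dx": 20,"dy": -26,"rz": 2},{"dx": 40,"dy": -52,"rz": 4},{"dx": 60,"dy": -78,"rz": 6},{"dx": 80,"dy": -105,"rz": 8},{"dx": 80,"dy": -105,"rz": 8}])

```text
$.deltas[0]: bad value
```

```bash
cat >> h.py <<'E'
def st():
    o=r.get_obs(); M=R.from_rotvec(o['orientation']).as_matrix()
    print(o['clock'],'j',o['joints'].round(2),'p',(o['tcp_pos']*1e3).round(1),'yax',np.degrees(np.arctan2(M[1,1],M[0,1])).round(1),'tilt',np.degrees(np.arccos(-M[2,2])).round(2),M[:2,2].round(4),'F',o['contact_force'].round(2),'w',round(o['grip_width']*1e3,1),o['gripper_force'])
E
python3 -c "
from h import *
st()"
```

```text
0.1 j [-1.45  0.48  0.02  1.56 -0.01  1.11 -0.08] p [151.7 657.2 216.4] yax 77.0 tilt 0.09 [-0.0003 -0.0016] F [ 0.85 -0.25 -0.67] w 85.4 0.0
```

Emit:
send_rows(deltas=[{"dx": 15,"dy": -20,"dz": 15,"rx": 0,"ry": 0,"rz": 3},{"dx": 30,"dy": -40,"dz": 30,"rx": 0,"ry": 0,"rz": 6},{"dx": 45,"dy": -60,"dz": 40,"rx": 0,"ry": 0,"rz": 9},{"dx": 60,"dy": -80,"dz": 50,"rx": 0,"ry": 0,"rz": 12},{"dx": 80,"dy": -105,"dz": 55,"rx": 0,"ry": 0,"rz": 15}], jaw=85, newtons=100)

```text
clock: 0.52
tcp_pos: [0.2312, 0.5529, 0.2732]
orientation: [0.062, -3.141, -0.002]
contact_force: [0.9, 0.2, -0.5]
grip_width: 0.0847
gripper_force: 0.0
```

Emit:
send_rows(deltas=[{"dx": 20,"dy": -26,"dz": 0,"rx": 0,"ry": 0,"rz": 2},{"dx": 40,"dy": -52,"dz": 0,"rx": 0,"ry": 0,"rz": 4},{"dx": 60,"dy": -78,"dz": 0,"rx": 0,"ry": 0,"rz": 6},{"dx": 80,"dy": -105,"dz": 0,"rx": 0,"ry": 0,"rz": 8},{"dx": 80,"dy": -105,"dz": 0,"rx": 0,"ry": 0,"rz": 8}])

```text
clock: 0.93
tcp_pos: [0.3172, 0.4412, 0.2721]
orientation: [-0.261, 3.129, -0.006]
contact_force: [0.6, -1.1, -0.3]
grip_width: 0.0851
gripper_force: 0.0
```

```bash
python3 -c "
from h import *
st()"
```

```text
0.9333 j [-1.1   0.21  0.04  1.81 -0.01  1.13  0.68] p [317.2 441.2 272.1] yax 99.5 tilt 0.22 [ 0.0019 -0.0034] F [ 0.59 -1.05 -0.35] w 85.1 0.0
```

Emit:
send_rows(deltas=[{"dx": 22,"dy": -30,"dz": 0,"rx": 0,"ry": 0,"rz": 0},{"dx": 45,"dy": -60,"dz": 0,"rx": 0,"ry": 0,"rz": 0},{"dx": 67,"dy": -90,"dz": 0,"rx": 0,"ry": 0,"rz": 0},{"dx": 90,"dy": -120,"dz": 0,"rx": 0,"ry": 0,"rz": 0},{"dx": 112,"dy": -150,"dz": 0,"rx": 0,"ry": 0,"rz": 0}])

```text
clock: 1.35
tcp_pos: [0.4244, 0.2961, 0.2721]
orientation: [0.274, -3.129, 0.0]
contact_force: [-0.6, 1.1, 0.6]
grip_width: 0.0851
gripper_force: 0.0
```

Emit:
send_rows(deltas=[{"dx": 26,"dy": -34,"dz": 0,"rx": 0,"ry": 0,"rz": 0},{"dx": 52,"dy": -68,"dz": 0,"rx": 0,"ry": 0,"rz": 0},{"dx": 78,"dy": -102,"dz": 0,"rx": 0,"ry": 0,"rz": 0},{"dx": 100,"dy": -135,"dz": 0,"rx": 0,"ry": 0,"rz": 0},{"dx": 115,"dy": -155,"dz": 0,"rx": 0,"ry": 0,"rz": 0}])

```text
clock: 1.77
tcp_pos: [0.5405, 0.138, 0.2723]
orientation: [-0.267, 3.13, -0.003]
contact_force: [-0.5, -0.5, -0.1]
grip_width: 0.0848
gripper_force: 0.0
```

Emit:
send_rows(deltas=[{"dx": 0,"dy": 0,"dz": -10,"rx": 0,"ry": 0,"rz": 0},{"dx": 0,"dy": 0,"dz": -20,"rx": 0,"ry": 0,"rz": 0},{"dx": 0,"dy": 0,"dz": -25,"rx": 0,"ry": 0,"rz": 0},{"dx": 0,"dy": 0,"dz": -25,"rx": 0,"ry": 0,"rz": 0}])

```text
clock: 2.1
tcp_pos: [0.5368, 0.1442, 0.2453]
orientation: [0.278, -3.126, 0.001]
contact_force: [0.5, -0.3, -0.5]
grip_width: 0.0849
gripper_force: 0.0
```

```bash
python3 -c "
from h import *
st()
f=grab('scene');P=cloud(f)
cv2.imwrite('pics/s1.png',cv2.resize(f['frame'][90:260,200:440],None,fx=3.2,fy=3.2,interpolation=cv2.INTER_CUBIC))"
```

```text
2.1 j [-0.61  0.26  0.28  1.82 -0.08  1.07  1.45] p [536.8 144.2 245.3] yax 100.2 tilt 0.22 [-0.0037 -0.0007] F [ 0.46 -0.33 -0.49] w 84.9 0.0
```

View pics/s1.png

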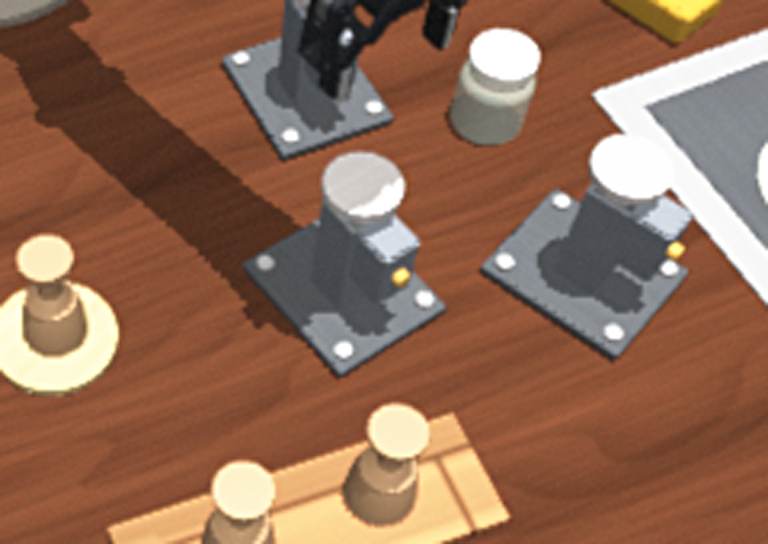

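The picture shows the gripper hanging above the stand, with its fingers either side of the plate at crop (363,190) and all clear. The measured xy needs +8 and -6 mm before I go down.

Emit:
send_rows(deltas=[{"dx": 4,"dy": -3,"dz": -15,"rx": 0,"ry": 0,"rz": 0},{"dx": 8,"dy": -6,"dz": -35,"rx": 0,"ry": 0,"rz": 0},{"dx": 8,"dy": -6,"dz": -55,"rx": 0,"ry": 0,"rz": 0},{"dx": 8,"dy": -6,"dz": -60,"rx": 0,"ry": 0,"rz": 0},{"dx": 8,"dy": -6,"dz": -60,"rx": 0,"ry": 0,"rz": 0}])

```text
clock: 2.57
tcp_pos: [0.5454, 0.1376, 0.1862]
orientation: [0.276, -3.126, 0.001]
contact_force: [-0.3, -0.9, -0.1]
grip_width: 0.0852
gripper_force: 0.0
```

```bash
python3 -c "
from h import *
st()"
```

```text
2.5667 j [-0.58  0.33  0.28  1.87 -0.11  0.95  1.49] p [545.4 137.6 186.2] yax 100.1 tilt 0.17 [-0.0029 -0.0008] F [-0.27 -0.88 -0.07] w 85.2 0.0
```

Emit:
send_rows(deltas=[{"dx": 0,"dy": 1,"dz": -12,"rx": 0,"ry": 0,"rz": 0},{"dx": 0,"dy": 1,"dz": -25,"rx": 0,"ry": 0,"rz": 0},{"dx": 0,"dy": 1,"dz": -38,"rx": 0,"ry": 0,"rz": 0},{"dx": 0,"dy": 1,"dz": -48,"rx": 0,"ry": 0,"rz": 0},{"dx": 0,"dy": 1,"dz": -50,"rx": 0,"ry": 0,"rz": 0}])

```text
clock: 2.98
tcp_pos: [0.546, 0.138, 0.1361]
orientation: [0.275, -3.128, 0.0]
contact_force: [-0.8, -0.4, -0.7]
grip_width: 0.0854
gripper_force: 0.0
```

Emit:
send_rows(deltas=[{"dx": 0,"dy": 0,"dz": 0,"rx": 0,"ry": 0,"rz": 0},{"dx": 0,"dy": 0,"dz": 0,"rx": 0,"ry": 0,"rz": 0},{"dx": 0,"dy": 0,"dz": 0,"rx": 0,"ry": 0,"rz": 0},{"dx": 0,"dy": 0,"dz": 0,"rx": 0,"ry": 0,"rz": 0},{"dx": 0,"dy": 0,"dz": 0,"rx": 0,"ry": 0,"rz": 0}], jaw=50, newtons=100)

```text
clock: 3.4
tcp_pos: [0.5471, 0.1378, 0.1379]
orientation: [-0.274, 3.129, 0.001]
contact_force: [0.3, 0.1, 0.1]
grip_width: 0.0495
gripper_force: 0.0
```

Emit:
send_rows(deltas=[{"dx": 0,"dy": 0,"dz": 0,"rx": 0,"ry": 0,"rz": 0},{"dx": 0,"dy": 0,"dz": 0,"rx": 0,"ry": 0,"rz": 0},{"dx": 0,"dy": 0,"dz": 0,"rx": 0,"ry": 0,"rz": 0},{"dx": 0,"dy": 0,"dz": 0,"rx": 0,"ry": 0,"rz": 0},{"dx": 0,"dy": 0,"dz": 0,"rx": 0,"ry": 0,"rz": 0}])

```text
clock: 3.82
tcp_pos: [0.5468, 0.1378, 0.1373]
orientation: [0.274, -3.13, -0.0]
contact_force: [0.5, 0.2, -0.5]
grip_width: 0.0503
gripper_force: 0.0
```

```bash
python3 -c "
from h import *
st()
f=grab('scene')
cv2.imwrite('pics/s2.png',cv2.resize(f['frame'][90:260,200:440],None,fx=3.2,fy=3.2,interpolation=cv2.INTER_CUBIC))"
```

```text
3.8167 j [-0.57  0.39  0.26  1.92 -0.13  0.85  1.51] p [546.8 137.8 137.3] yax 100.0 tilt 0.0 [-0.  0.] F [ 0.52  0.25 -0.5 ] w 50.3 0.0
```

View pics/s2.png

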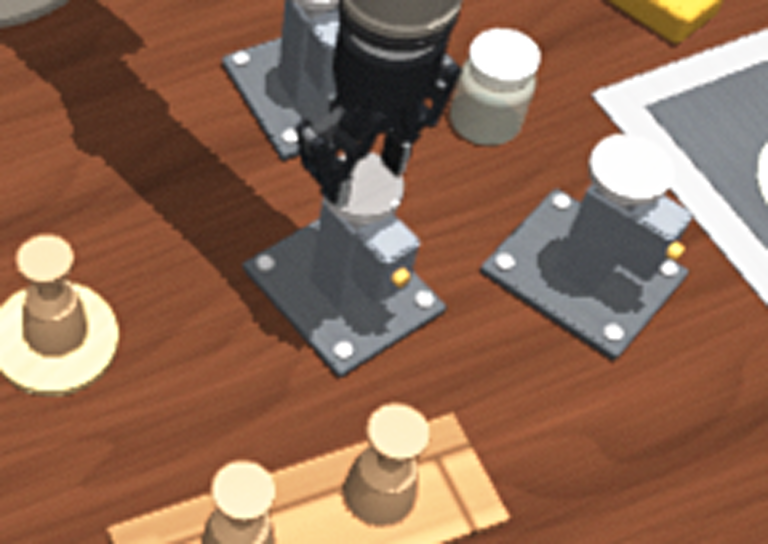

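The fingers shut to 50 mm without touching, and in the picture they look behind and above the plate at crop (365,180). I'll measure where they are.

```bash
python3 - <<'E'
from h import *
f=dict(np.load('scene.npz')); P=cloud(f); F=f['frame'].astype(int)
st()
# dark pixels near tool
m=(F.max(-1)<75)&(np.hypot(P[...,0]-.545,P[...,1]-.138)<.12)&(P[...,2]>.135)&(P[...,2]<.35)
for a,b in((.135,.15),(.15,.16),(.16,.17),(.17,.18),(.18,.19),(.19,.2),(.2,.22),(.22,.25),(.25,.3)):
    k=m&(P[...,2]>=a)&(P[...,2]<b); p=P[k]
    if len(p): print(a,len(p),'x',p[:,0].min().round(3),p[:,0].max().round(3),'y',p[:,1].min().round(3),p[:,1].max().round(3))
t=grab('top'); T=cloud(t)
cv2.imwrite('pics/t2.png',cv2.resize(t['frame'][150:260,130:310],None,fx=4.4,fy=4.4,interpolation=cv2.INTER_CUBIC))
E
```

```text
3.8667 j [-0.57  0.39  0.26  1.92 -0.13  0.85  1.51] p [546.8 137.7 137.3] yax 100.0 tilt 0.0 [-0.0001  0.    ] F [-0.3  -0.88 -0.28] w 49.8 0.0
0.15 6 x 0.52 0.549 y 0.107 0.164
0.16 23 x 0.533 0.559 y 0.099 0.165
0.17 27 x 0.534 0.562 y 0.1 0.166
0.18 27 x 0.533 0.561 y 0.1 0.165
0.19 26 x 0.535 0.566 y 0.101 0.172
0.2 134 x 0.532 0.57 y 0.077 0.197
0.22 274 x 0.539 0.571 y 0.071 0.202
0.25 394 x 0.529 0.586 y 0.07 0.203
```

View pics/t2.png

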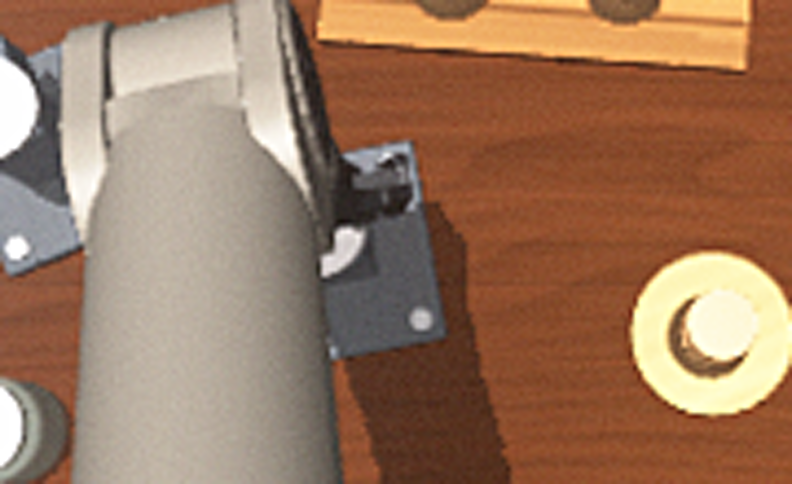

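```bash
python3 - <<'E'
from h import *
np.set_printoptions(suppress=True,linewidth=200)
t=dict(np.load('top.npz')); T=cloud(t)
for v in (186,188,190,192,194,196,198,200): print(v,[tuple((T[v,u]*1e3).round().astype(int)) for u in range(206,226,2)])
f=dict(np.load('scene.npz')); P=cloud(f); F=f['frame']
print()
for v in range(138,156,2): print(v,[tuple((P[v,u]*1e3).round().astype(int)) for u in range(298,330,3)])
E
```

```text
186 [(np.int64(550), np.int64(98), np.int64(349)), (np.int64(611), np.int64(138), np.int64(10)), (np.int64(610), np.int64(131), np.int64(14)), (np.int64(610), np.int64(126), np.int64(12)), (np.int64(610), np.int64(120), np.int64(13)), (np.int64(610), np.int64(113), np.int64(17)), (np.int64(566), np.int64(82), np.int64(258)), (np.int64(566), np.int64(77), np.int64(258)), (np.int64(610), np.int64(95), np.int64(12)), (np.int64(612), np.int64(90), np.int64(2))]
188 [(np.int64(546), np.int64(99), np.int64(346)), (np.int64(556), np.int64(102), np.int64(290)), (np.int64(560), np.int64(100), np.int64(267)), (np.int64(604), np.int64(125), np.int64(15)), (np.int64(605), np.int64(120), np.int64(10)), (np.int64(564), np.int64(88), np.int64(246)), (np.int64(562), np.int64(82), np.int64(258)), (np.int64(561), np.int64(77), np.int64(260)), (np.int64(562), np.int64(73), np.int64(253)), (np.int64(605), np.int64(90), np.int64(6))]
190 [(np.int64(542), np.int64(99), np.int64(346)), (np.int64(550), np.int64(100), np.int64(299)), (np.int64(557), np.int64(101), np.int64(258)), (np.int64(557), np.int64(96)
[... 6583 characters left out ...]
np.int64(566), np.int64(143), np.int64(156)), (np.int64(568), np.int64(151), np.int64(155)), (np.int64(570), np.int64(159), np.int64(153)), (np.int64(480), np.int64(245), np.int64(1))]
154 [(np.int64(452), np.int64(159), np.int64(5)), (np.int64(531), np.int64(115), np.int64(121)), (np.int64(555), np.int64(108), np.int64(154)), (np.int64(563), np.int64(111), np.int64(161)), (np.int64(563), np.int64(120), np.int64(157)), (np.int64(565), np.int64(127), np.int64(155)), (np.int64(567), np.int64(135), np.int64(154)), (np.int64(570), np.int64(141), np.int64(154)), (np.int64(574), np.int64(147), np.int64(156)), (np.int64(484), np.int64(232), np.int64(3)), (np.int64(487), np.int64(241), np.int64(2))]
```

The depth data show the fingertips just above the plate, at about z 0.157 with the TCP at 0.137. So with the jaw part-open the tips are about 20 mm higher than stated. I'll open up and go about 28 mm lower, watching the force.

Emit:
send_rows(deltas=[{"dx": -1,"dy": 0.5,"dz": 0,"rx": 0,"ry": 0,"rz": 0},{"dx": -1,"dy": 0.5,"dz": 0,"rx": 0,"ry": 0,"rz": 0},{"dx": -1,"dy": 0.5,"dz": 0,"rx": 0,"ry": 0,"rz": 0},{"dx": -1,"dy": 0.5,"dz": 0,"rx": 0,"ry": 0,"rz": 0}], jaw=85)

```text
clock: 4.25
tcp_pos: [0.5458, 0.1383, 0.1373]
orientation: [-0.274, 3.13, 0.0]
contact_force: [0.3, -0.3, -0.7]
grip_width: 0.0848
gripper_force: 0.0
```

Emit:
send_rows(deltas=[{"dx": 0,"dy": 0,"dz": -3,"rx": 0,"ry": 0,"rz": 0},{"dx": 0,"dy": 0,"dz": -6,"rx": 0,"ry": 0,"rz": 0},{"dx": 0,"dy": 0,"dz": -9,"rx": 0,"ry": 0,"rz": 0},{"dx": 0,"dy": 0,"dz": -12,"rx": 0,"ry": 0,"rz": 0},{"dx": 0,"dy": 0,"dz": -12,"rx": 0,"ry": 0,"rz": 0}])

```text
clock: 4.67
tcp_pos: [0.5452, 0.1381, 0.1245]
orientation: [0.274, -3.128, 0.001]
contact_force: [0.3, -0.0, -0.1]
grip_width: 0.085
gripper_force: 0.0
```

```bash
python3 -c "
from h import *
st()
f=grab('scene')
cv2.imwrite('pics/s3.png',cv2.resize(f['frame'][110:170,280:360],None,fx=8,fy=8,interpolation=cv2.INTER_CUBIC))"
```

```text
4.6667 j [-0.56  0.41  0.26  1.93 -0.14  0.82  1.52] p [545.2 138.1 124.5] yax 100.0 tilt 0.08 [-0.0013 -0.0005] F [ 0.25 -0.01 -0.13] w 85.0 0.0
```

View pics/s3.png

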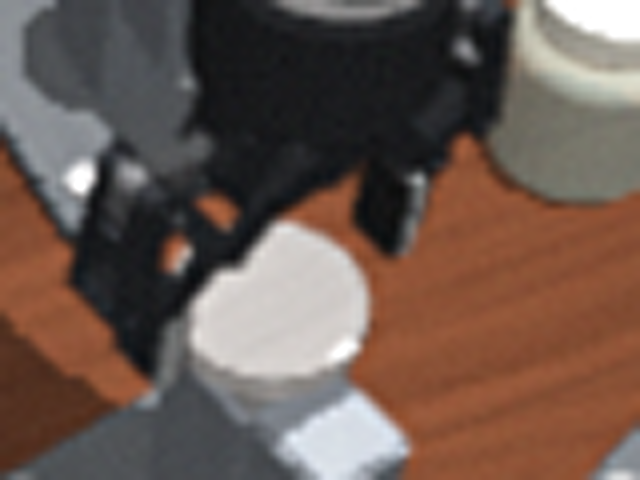

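The open fingers straddle the plate, with tips at crop (392,250) and (160,380), and no contact so far. I'll read the tip heights there.

```bash
python3 - <<'E'
from h import *
f=dict(np.load('scene.npz')); P=cloud(f)
for us,vs in(((326,328,330),(134,136,138,140,141,142)),((297,299,301,303),(150,152,154,156,157,158))):
    for v in vs: print(v,[(P[v,u]*1e3).round().astype(int).tolist() for u in us])
E
```

```text
134 [[532, 180, 172], [538, 182, 176], [546, 181, 186]]
136 [[533, 180, 164], [541, 181, 172], [546, 183, 177]]
138 [[536, 180, 159], [543, 180, 167], [548, 182, 171]]
140 [[437, 263, 0], [544, 181, 161], [549, 183, 165]]
141 [[440, 261, 1], [545, 181, 157], [549, 184, 160]]
142 [[-9223372036854775808, -9223372036854775808, -9223372036854775808], [447, 264, 2], [448, 271, 0]]
150 [[571, 74, 206], [561, 86, 189], [565, 89, 192], [562, 98, 183]]
152 [[560, 83, 181], [561, 87, 180], [564, 91, 181], [562, 99, 175]]
154 [[559, 84, 172], [560, 89, 170], [566, 91, 176], [550, 108, 148]]
156 [[562, 83, 168], [561, 90, 162], [565, 93, 166], [541, 115, 125]]
157 [[458, 153, 0], [559, 91, 156], [565, 93, 162], [541, 116, 120]]
158 [[462, 151, 0], [463, 158, -2], [535, 114, 110], [541, 116, 116]]<stdin>:4: RuntimeWarning: invalid value encountered in cast
```

The tips are at about z 0.155 with the TCP at 0.1245 when open. I'll go down 17 mm more and close.

Emit:
send_rows(deltas=[{"dx": 0,"dy": 0,"dz": -4,"rx": 0,"ry": 0,"rz": 0},{"dx": 0,"dy": 0,"dz": -8,"rx": 0,"ry": 0,"rz": 0},{"dx": 0,"dy": 0,"dz": -12,"rx": 0,"ry": 0,"rz": 0},{"dx": 0,"dy": 0,"dz": -17,"rx": 0,"ry": 0,"rz": 0},{"dx": 0,"dy": 0,"dz": -17,"rx": 0,"ry": 0,"rz": 0}])

```text
clock: 5.13
tcp_pos: [0.545, 0.1381, 0.1071]
orientation: [0.274, -3.128, 0.001]
contact_force: [-0.1, 0.8, 0.7]
grip_width: 0.0852
gripper_force: 0.0
```

Emit:
send_rows(deltas=[{"dx": 0,"dy": 0,"dz": 0,"rx": 0,"ry": 0,"rz": 0},{"dx": 0,"dy": 0,"dz": 0,"rx": 0,"ry": 0,"rz": 0},{"dx": 0,"dy": 0,"dz": 0,"rx": 0,"ry": 0,"rz": 0},{"dx": 0,"dy": 0,"dz": 0,"rx": 0,"ry": 0,"rz": 0},{"dx": 0,"dy": 0,"dz": 0,"rx": 0,"ry": 0,"rz": 0}], jaw=50, newtons=100)

```text
clock: 5.55
tcp_pos: [0.5458, 0.1388, 0.1092]
orientation: [-0.274, 3.129, 0.002]
contact_force: [-2.9, 0.6, 5.2]
grip_width: 0.0613
gripper_force: 106.6
```

Emit:
send_rows(deltas=[{"dx": 0,"dy": 0,"dz": 0,"rx": 0,"ry": 0,"rz": 0},{"dx": 0,"dy": 0,"dz": 0,"rx": 0,"ry": 0,"rz": 0},{"dx": 0,"dy": 0,"dz": 0,"rx": 0,"ry": 0,"rz": 0}])

```text
clock: 5.8
tcp_pos: [0.5458, 0.1387, 0.1092]
orientation: [-0.274, 3.129, 0.002]
contact_force: [-2.8, 0.6, 5.5]
grip_width: 0.0614
gripper_force: 106.6
```

```bash
python3 -c "
from h import *
st();st()"
```

```text
5.8 j [-0.56  0.43  0.25  1.94 -0.15  0.79  1.52] p [545.8 138.7 109.2] yax 100.0 tilt 0.06 [0.0001 0.001 ] F [-2.82  0.64  5.51] w 61.4 106.63711667060852
5.8 j [-0.56  0.43  0.25  1.94 -0.15  0.79  1.52] p [545.8 138.7 109.2] yax 100.0 tilt 0.06 [0.0001 0.001 ] F [-2.82  0.64  5.51] w 61.4 106.63711667060852
```

Gripped. Now I lift: 8 mm first, then fine steps watching the force.

Emit:
send_rows(deltas=[{"dx": 0,"dy": 0,"dz": 2,"rx": 0,"ry": 0,"rz": 0},{"dx": 0,"dy": 0,"dz": 4,"rx": 0,"ry": 0,"rz": 0},{"dx": 0,"dy": 0,"dz": 6,"rx": 0,"ry": 0,"rz": 0},{"dx": 0,"dy": 0,"dz": 7,"rx": 0,"ry": 0,"rz": 0},{"dx": 0,"dy": 0,"dz": 7,"rx": 0,"ry": 0,"rz": 0}])

```text
clock: 6.22
tcp_pos: [0.5457, 0.1387, 0.1154]
orientation: [0.274, -3.13, -0.001]
contact_force: [1.8, 3.8, -4.2]
grip_width: 0.0614
gripper_force: 109.5
```

Emit:
send_rows(deltas=[{"dx": 0,"dy": 0,"dz": 0.7,"rx": 0,"ry": 0,"rz": 0},{"dx": 0,"dy": 0,"dz": 1.5,"rx": 0,"ry": 0,"rz": 0}])

```text
clock: 6.38
tcp_pos: [0.5457, 0.1387, 0.1167]
orientation: [0.274, -3.13, -0.001]
contact_force: [1.6, 3.9, -7.1]
grip_width: 0.061
gripper_force: 109.5
```

Emit:
send_rows(deltas=[{"dx": 0,"dy": 0,"dz": 0.7,"rx": 0,"ry": 0,"rz": 0},{"dx": 0,"dy": 0,"dz": 1.5,"rx": 0,"ry": 0,"rz": 0}])

```text
clock: 6.55
tcp_pos: [0.5457, 0.1387, 0.1183]
orientation: [0.274, -3.129, -0.001]
contact_force: [1.5, 4.0, -6.9]
grip_width: 0.0614
gripper_force: 109.6
```

Emit:
send_rows(deltas=[{"dx": 0,"dy": 0,"dz": 0.7,"rx": 0,"ry": 0,"rz": 0},{"dx": 0,"dy": 0,"dz": 1.5,"rx": 0,"ry": 0,"rz": 0}])

```text
clock: 6.72
tcp_pos: [0.5457, 0.1387, 0.1199]
orientation: [0.274, -3.13, -0.001]
contact_force: [2.5, 5.3, -6.7]
grip_width: 0.061
gripper_force: 109.6
```

Emit:
send_rows(deltas=[{"dx": 0,"dy": 0,"dz": 0.7,"rx": 0,"ry": 0,"rz": 0},{"dx": 0,"dy": 0,"dz": 1.5,"rx": 0,"ry": 0,"rz": 0}])

```text
clock: 6.88
tcp_pos: [0.5457, 0.1387, 0.1214]
orientation: [0.274, -3.13, -0.001]
contact_force: [0.5, 4.6, -7.0]
grip_width: 0.0612
gripper_force: 109.6
```

Emit:
send_rows(deltas=[{"dx": 0,"dy": 0,"dz": 0.7,"rx": 0,"ry": 0,"rz": 0},{"dx": 0,"dy": 0,"dz": 1.5,"rx": 0,"ry": 0,"rz": 0}])

```text
clock: 7.05
tcp_pos: [0.5457, 0.1387, 0.1229]
orientation: [-0.274, 3.13, 0.001]
contact_force: [2.2, 4.6, -8.3]
grip_width: 0.0614
gripper_force: 109.6
```

Emit:
send_rows(deltas=[{"dx": 0,"dy": 0,"dz": 0.7,"rx": 0,"ry": 0,"rz": 0},{"dx": 0,"dy": 0,"dz": 1.5,"rx": 0,"ry": 0,"rz": 0}])

```text
clock: 7.22
tcp_pos: [0.5457, 0.1386, 0.1244]
orientation: [0.274, -3.13, -0.001]
contact_force: [1.9, 4.8, -6.5]
grip_width: 0.0613
gripper_force: 109.6
```

Emit:
send_rows(deltas=[{"dx": 0,"dy": 0,"dz": 0.7,"rx": 0,"ry": 0,"rz": 0},{"dx": 0,"dy": 0,"dz": 1.5,"rx": 0,"ry": 0,"rz": 0}])

```text
clock: 7.38
tcp_pos: [0.5457, 0.1386, 0.1259]
orientation: [-0.274, 3.13, 0.001]
contact_force: [1.6, 4.6, -6.8]
grip_width: 0.0611
gripper_force: 109.6
```

Emit:
send_rows(deltas=[{"dx": 0,"dy": 0,"dz": 0.7,"rx": 0,"ry": 0,"rz": 0},{"dx": 0,"dy": 0,"dz": 1.5,"rx": 0,"ry": 0,"rz": 0}])

```text
clock: 7.55
tcp_pos: [0.5457, 0.1386, 0.1274]
orientation: [0.274, -3.13, -0.001]
contact_force: [1.1, 4.8, -6.3]
grip_width: 0.0614
gripper_force: 109.6
```

Emit:
send_rows(deltas=[{"dx": 0,"dy": 0,"dz": 0.7,"rx": 0,"ry": 0,"rz": 0},{"dx": 0,"dy": 0,"dz": 1.5,"rx": 0,"ry": 0,"rz": 0}])

```text
clock: 7.72
tcp_pos: [0.5457, 0.1386, 0.1289]
orientation: [-0.274, 3.13, 0.001]
contact_force: [2.7, 5.0, -11.4]
grip_width: 0.0611
gripper_force: 110.6
```

Emit:
send_rows(deltas=[{"dx": 0,"dy": 0,"dz": 0.7,"rx": 0,"ry": 0,"rz": 0},{"dx": 0,"dy": 0,"dz": 1.5,"rx": 0,"ry": 0,"rz": 0}])

```text
clock: 7.88
tcp_pos: [0.5457, 0.1386, 0.1298]
orientation: [-0.274, 3.13, 0.0]
contact_force: [4.4, 5.0, -13.9]
grip_width: 0.0612
gripper_force: 111.1
```

Emit:
send_rows(deltas=[{"dx": 0,"dy": 0,"dz": 0.7,"rx": 0,"ry": 0,"rz": 0},{"dx": 0,"dy": 0,"dz": 1.5,"rx": 0,"ry": 0,"rz": 0}])

```text
clock: 8.05
tcp_pos: [0.5457, 0.1386, 0.131]
orientation: [0.274, -3.13, -0.0]
contact_force: [3.9, 5.3, -14.8]
grip_width: 0.061
gripper_force: 111.4
```

Emit:
send_rows(deltas=[{"dx": 0,"dy": 0,"dz": 0.7,"rx": 0,"ry": 0,"rz": 0},{"dx": 0,"dy": 0,"dz": 1.5,"rx": 0,"ry": 0,"rz": 0}])

```text
clock: 8.22
tcp_pos: [0.5457, 0.1386, 0.1323]
orientation: [0.275, -3.129, -0.0]
contact_force: [5.6, 5.2, -15.8]
grip_width: 0.0611
gripper_force: 111.8
```

Emit:
send_rows(deltas=[{"dx": 0,"dy": 0,"dz": 0.7,"rx": 0,"ry": 0,"rz": 0},{"dx": 0,"dy": 0,"dz": 1.5,"rx": 0,"ry": 0,"rz": 0}])

```text
clock: 8.38
tcp_pos: [0.5457, 0.1386, 0.1341]
orientation: [0.275, -3.129, -0.0]
contact_force: [2.4, 5.3, -8.5]
grip_width: 0.0615
gripper_force: 112.3
```

Emit:
send_rows(deltas=[{"dx": 0,"dy": 0,"dz": 0.7,"rx": 0,"ry": 0,"rz": 0},{"dx": 0,"dy": 0,"dz": 1.5,"rx": 0,"ry": 0,"rz": 0}])

```text
clock: 8.55
tcp_pos: [0.5457, 0.1386, 0.1362]
orientation: [0.275, -3.129, -0.001]
contact_force: [1.7, 5.8, -6.9]
grip_width: 0.0614
gripper_force: 112.6
```

Emit:
send_rows(deltas=[{"dx": 0,"dy": 0,"dz": 0.7,"rx": 0,"ry": 0,"rz": 0},{"dx": 0,"dy": 0,"dz": 1.5,"rx": 0,"ry": 0,"rz": 0}])

```text
clock: 8.72
tcp_pos: [0.5457, 0.1387, 0.1379]
orientation: [-0.275, 3.13, 0.001]
contact_force: [1.7, 4.6, -6.7]
grip_width: 0.0615
gripper_force: 112.7
```

Emit:
send_rows(deltas=[{"dx": 0,"dy": 0,"dz": 0.7,"rx": 0,"ry": 0,"rz": 0},{"dx": 0,"dy": 0,"dz": 1.5,"rx": 0,"ry": 0,"rz": 0}])

```text
clock: 8.88
tcp_pos: [0.5457, 0.1386, 0.1391]
orientation: [-0.274, 3.13, 0.0]
contact_force: [4.0, 5.3, -13.9]
grip_width: 0.0613
gripper_force: 112.4
```

The first click came at a TCP z of about 0.135, and the second climb began at about 0.138. So the fourth click is due at about 0.165. I'll keep going with samples.

Emit:
send_rows(deltas=[{"dx": 0,"dy": 0,"dz": 1,"rx": 0,"ry": 0,"rz": 0},{"dx": 0,"dy": 0,"dz": 2,"rx": 0,"ry": 0,"rz": 0}])

```text
clock: 9.05
tcp_pos: [0.5457, 0.1386, 0.1406]
orientation: [-0.275, 3.13, 0.0]
contact_force: [4.7, 5.4, -15.2]
grip_width: 0.0611
gripper_force: 112.3
```

Emit:
send_rows(deltas=[{"dx": 0,"dy": 0,"dz": 1,"rx": 0,"ry": 0,"rz": 0},{"dx": 0,"dy": 0,"dz": 2,"rx": 0,"ry": 0,"rz": 0}])

```text
clock: 9.22
tcp_pos: [0.5457, 0.1386, 0.1424]
orientation: [0.274, -3.13, -0.0]
contact_force: [5.3, 6.2, -17.1]
grip_width: 0.0615
gripper_force: 112.1
```

Emit:
send_rows(deltas=[{"dx": 0,"dy": 0,"dz": 0.7,"rx": 0,"ry": 0,"rz": 0},{"dx": 0,"dy": 0,"dz": 1.5,"rx": 0,"ry": 0,"rz": 0}])

```text
clock: 9.38
tcp_pos: [0.5457, 0.1386, 0.1442]
orientation: [0.274, -3.129, -0.0]
contact_force: [2.0, 4.9, -8.9]
grip_width: 0.0613
gripper_force: 112.5
```

Emit:
send_rows(deltas=[{"dx": 0,"dy": 0,"dz": 0.7,"rx": 0,"ry": 0,"rz": 0},{"dx": 0,"dy": 0,"dz": 1.5,"rx": 0,"ry": 0,"rz": 0}])

```text
clock: 9.55
tcp_pos: [0.5457, 0.1387, 0.1462]
orientation: [0.275, -3.129, -0.001]
contact_force: [1.4, 5.6, -6.1]
grip_width: 0.0615
gripper_force: 112.7
```

Emit:
send_rows(deltas=[{"dx": 0,"dy": 0,"dz": 0.7,"rx": 0,"ry": 0,"rz": 0},{"dx": 0,"dy": 0,"dz": 1.5,"rx": 0,"ry": 0,"rz": 0}])

```text
clock: 9.72
tcp_pos: [0.5457, 0.1386, 0.1478]
orientation: [-0.274, 3.13, 0.001]
contact_force: [0.9, 4.6, -6.6]
grip_width: 0.0611
gripper_force: 112.8
```

Emit:
send_rows(deltas=[{"dx": 0,"dy": 0,"dz": 0.7,"rx": 0,"ry": 0,"rz": 0},{"dx": 0,"dy": 0,"dz": 1.5,"rx": 0,"ry": 0,"rz": 0}])

```text
clock: 9.88
tcp_pos: [0.5457, 0.1386, 0.1491]
orientation: [-0.275, 3.13, 0.001]
contact_force: [3.5, 4.5, -12.2]
grip_width: 0.0611
gripper_force: 112.6
```

Emit:
send_rows(deltas=[{"dx": 0,"dy": 0,"dz": 0.7,"rx": 0,"ry": 0,"rz": 0},{"dx": 0,"dy": 0,"dz": 1.5,"rx": 0,"ry": 0,"rz": 0}])

```text
clock: 10.05
tcp_pos: [0.5457, 0.1387, 0.1501]
orientation: [-0.275, 3.13, 0.0]
contact_force: [5.4, 4.7, -14.3]
grip_width: 0.0609
gripper_force: 112.5
```

Emit:
send_rows(deltas=[{"dx": 0,"dy": 0,"dz": 0.7,"rx": 0,"ry": 0,"rz": 0},{"dx": 0,"dy": 0,"dz": 1.5,"rx": 0,"ry": 0,"rz": 0}])

```text
clock: 10.22
tcp_pos: [0.5457, 0.1386, 0.1514]
orientation: [0.274, -3.13, -0.0]
contact_force: [5.7, 6.3, -16.1]
grip_width: 0.0611
gripper_force: 112.4
```

Emit:
send_rows(deltas=[{"dx": 0,"dy": 0,"dz": 0.7,"rx": 0,"ry": 0,"rz": 0},{"dx": 0,"dy": 0,"dz": 1.5,"rx": 0,"ry": 0,"rz": 0}])

```text
clock: 10.38
tcp_pos: [0.5457, 0.1386, 0.1527]
orientation: [0.274, -3.129, -0.0]
contact_force: [6.3, 6.9, -17.2]
grip_width: 0.0615
gripper_force: 112.2
```

Emit:
send_rows(deltas=[{"dx": 0,"dy": 0,"dz": 0.7,"rx": 0,"ry": 0,"rz": 0},{"dx": 0,"dy": 0,"dz": 1.5,"rx": 0,"ry": 0,"rz": 0}])

```text
clock: 10.55
tcp_pos: [0.5457, 0.1387, 0.1549]
orientation: [0.274, -3.129, -0.0]
contact_force: [2.1, 5.0, -5.7]
grip_width: 0.0611
gripper_force: 112.7
```

Emit:
send_rows(deltas=[{"dx": 0,"dy": 0,"dz": 0.7,"rx": 0,"ry": 0,"rz": 0},{"dx": 0,"dy": 0,"dz": 1.5,"rx": 0,"ry": 0,"rz": 0}])

```text
clock: 10.72
tcp_pos: [0.5457, 0.1387, 0.1568]
orientation: [0.275, -3.13, -0.001]
contact_force: [1.6, 5.9, -7.1]
grip_width: 0.0615
gripper_force: 112.8
```

Three clicks so far, at about 0.135, 0.145 and 0.155. Now the fourth, more carefully.

Emit:
send_rows(deltas=[{"dx": 0,"dy": 0,"dz": 1,"rx": 0,"ry": 0,"rz": 0},{"dx": 0,"dy": 0,"dz": 2,"rx": 0,"ry": 0,"rz": 0}])

```text
clock: 10.88
tcp_pos: [0.5457, 0.1387, 0.1588]
orientation: [-0.275, 3.13, 0.001]
contact_force: [1.3, 5.3, -8.3]
grip_width: 0.0611
gripper_force: 112.7
```

Emit:
send_rows(deltas=[{"dx": 0,"dy": 0,"dz": 1,"rx": 0,"ry": 0,"rz": 0},{"dx": 0,"dy": 0,"dz": 2,"rx": 0,"ry": 0,"rz": 0}])

```text
clock: 11.05
tcp_pos: [0.5457, 0.1386, 0.1602]
orientation: [-0.274, 3.13, 0.0]
contact_force: [4.7, 5.3, -14.3]
grip_width: 0.061
gripper_force: 112.6
```

Emit:
send_rows(deltas=[{"dx": 0,"dy": 0,"dz": 0.7,"rx": 0,"ry": 0,"rz": 0},{"dx": 0,"dy": 0,"dz": 1.5,"rx": 0,"ry": 0,"rz": 0}])

```text
clock: 11.22
tcp_pos: [0.5456, 0.1386, 0.1614]
orientation: [0.274, -3.13, -0.0]
contact_force: [6.1, 5.9, -16.1]
grip_width: 0.0613
gripper_force: 112.4
```

Emit:
send_rows(deltas=[{"dx": 0,"dy": 0,"dz": 0.5,"rx": 0,"ry": 0,"rz": 0},{"dx": 0,"dy": 0,"dz": 1,"rx": 0,"ry": 0,"rz": 0}])

```text
clock: 11.38
tcp_pos: [0.5456, 0.1386, 0.1622]
orientation: [0.274, -3.129, -0.0]
contact_force: [6.6, 6.4, -16.4]
grip_width: 0.0611
gripper_force: 112.3
```

Emit:
send_rows(deltas=[{"dx": 0,"dy": 0,"dz": 0.5,"rx": 0,"ry": 0,"rz": 0},{"dx": 0,"dy": 0,"dz": 1,"rx": 0,"ry": 0,"rz": 0}])

```text
clock: 11.55
tcp_pos: [0.5456, 0.1386, 0.1631]
orientation: [0.274, -3.129, -0.0]
contact_force: [6.6, 6.8, -17.6]
grip_width: 0.0613
gripper_force: 112.1
```

Emit:
send_rows(deltas=[{"dx": 0,"dy": 0,"dz": 0.5,"rx": 0,"ry": 0,"rz": 0},{"dx": 0,"dy": 0,"dz": 1,"rx": 0,"ry": 0,"rz": 0}])

```text
clock: 11.72
tcp_pos: [0.5457, 0.1387, 0.165]
orientation: [0.274, -3.129, -0.001]
contact_force: [1.8, 5.3, -6.8]
grip_width: 0.0609
gripper_force: 112.8
```

Emit:
send_rows(deltas=[{"dx": 0,"dy": 0,"dz": 0.5,"rx": 0,"ry": 0,"rz": 0},{"dx": 0,"dy": 0,"dz": 1,"rx": 0,"ry": 0,"rz": 0}])

```text
clock: 11.88
tcp_pos: [0.5457, 0.1386, 0.1663]
orientation: [-0.275, 3.13, 0.001]
contact_force: [1.8, 4.8, -6.4]
grip_width: 0.0612
gripper_force: 112.9
```

Emit:
send_rows(deltas=[{"dx": 0,"dy": 0,"dz": 0,"rx": 0,"ry": 0,"rz": 0},{"dx": 0,"dy": 0,"dz": 0,"rx": 0,"ry": 0,"rz": 0}])

```text
clock: 12.05
tcp_pos: [0.5457, 0.1386, 0.1664]
orientation: [-0.274, 3.129, 0.001]
contact_force: [1.4, 5.2, -6.9]
grip_width: 0.0611
gripper_force: 113.0
```

Fourth click passed, and the force is back to plain weight. Now I let down gently.

Emit:
send_rows(deltas=[{"dx": 0,"dy": 0,"dz": -0.3,"rx": 0,"ry": 0,"rz": 0},{"dx": 0,"dy": 0,"dz": -0.6,"rx": 0,"ry": 0,"rz": 0},{"dx": 0,"dy": 0,"dz": -0.9,"rx": 0,"ry": 0,"rz": 0}])

```text
clock: 12.3
tcp_pos: [0.5457, 0.1386, 0.1656]
orientation: [-0.274, 3.129, 0.001]
contact_force: [1.0, 5.0, -4.7]
grip_width: 0.0611
gripper_force: 113.1
```

Emit:
send_rows(deltas=[{"dx": 0,"dy": 0,"dz": -0.3,"rx": 0,"ry": 0,"rz": 0},{"dx": 0,"dy": 0,"dz": -0.6,"rx": 0,"ry": 0,"rz": 0}])

```text
clock: 12.47
tcp_pos: [0.5457, 0.1387, 0.165]
orientation: [-0.274, 3.129, 0.001]
contact_force: [0.2, 3.9, -5.4]
grip_width: 0.061
gripper_force: 113.1
```

Emit:
send_rows(deltas=[{"dx": 0,"dy": 0,"dz": -0.2,"rx": 0,"ry": 0,"rz": 0},{"dx": 0,"dy": 0,"dz": -0.4,"rx": 0,"ry": 0,"rz": 0}])

```text
clock: 12.63
tcp_pos: [0.5457, 0.1386, 0.1647]
orientation: [-0.274, 3.129, 0.001]
contact_force: [-0.1, 4.4, -3.1]
grip_width: 0.0616
gripper_force: 113.2
```

Emit:
send_rows(deltas=[{"dx": 0,"dy": 0,"dz": -0.2,"rx": 0,"ry": 0,"rz": 0},{"dx": 0,"dy": 0,"dz": -0.4,"rx": 0,"ry": 0,"rz": 0},{"dx": 0,"dy": 0,"dz": -0.4,"rx": 0,"ry": 0,"rz": 0}])

```text
clock: 12.88
tcp_pos: [0.5457, 0.1387, 0.1646]
orientation: [-0.274, 3.129, 0.001]
contact_force: [-1.6, 5.3, -0.8]
grip_width: 0.0611
gripper_force: 113.5
```

Emit:
send_rows(deltas=[{"dx": 0,"dy": 0,"dz": -0.2,"rx": 0,"ry": 0,"rz": 0},{"dx": 0,"dy": 0,"dz": -0.3,"rx": 0,"ry": 0,"rz": 0},{"dx": 0,"dy": 0,"dz": -0.3,"rx": 0,"ry": 0,"rz": 0}])

```text
clock: 13.13
tcp_pos: [0.5457, 0.1387, 0.1645]
orientation: [-0.274, 3.129, 0.001]
contact_force: [-1.9, 4.5, 0.9]
grip_width: 0.0611
gripper_force: 113.7
```

The pawl carries it. I ease the grip, then open.

Emit:
send_rows(deltas=[{"dx": 0,"dy": 0,"dz": 0,"rx": 0,"ry": 0,"rz": 0},{"dx": 0,"dy": 0,"dz": 0,"rx": 0,"ry": 0,"rz": 0},{"dx": 0,"dy": 0,"dz": 0,"rx": 0,"ry": 0,"rz": 0}], newtons=20)

```text
clock: 13.38
tcp_pos: [0.5457, 0.1387, 0.1646]
orientation: [-0.274, 3.129, 0.001]
contact_force: [-1.9, 5.4, 1.6]
grip_width: 0.061
gripper_force: 113.7
```

Emit:
send_rows(deltas=[{"dx": 0,"dy": 0,"dz": 0,"rx": 0,"ry": 0,"rz": 0},{"dx": 0,"dy": 0,"dz": 0,"rx": 0,"ry": 0,"rz": 0},{"dx": 0,"dy": 0,"dz": 0,"rx": 0,"ry": 0,"rz": 0},{"dx": 0,"dy": 0,"dz": 0,"rx": 0,"ry": 0,"rz": 0},{"dx": 0,"dy": 0,"dz": 0,"rx": 0,"ry": 0,"rz": 0}], jaw=85)

```text
clock: 13.8
tcp_pos: [0.5459, 0.1375, 0.1638]
orientation: [-0.273, 3.13, -0.001]
contact_force: [-0.0, -0.2, 0.1]
grip_width: 0.0852
gripper_force: 0.0
```

```bash
python3 - <<'E'
from h import *
st(); f=grab('scene'); P=cloud(f)
m=(np.hypot(P[...,0]-.545,P[...,1]-.1385)<.025)&(P[...,2]>.19)&(P[...,2]<.23)&(f['frame'].min(-1)>100)
p=P[m]; print(m.sum(),np.median(p,0),p[:,2].std())
E
```

```text
13.8 j [-0.58  0.36  0.27  1.9  -0.12  0.9   1.5 ] p [545.9 137.5 163.8] yax 100.0 tilt 0.03 [ 0.0001 -0.0006] F [-0.02 -0.19  0.09] w 85.2 0.0
196 [0.54968465 0.14178975 0.21115131] 0.0013646933387607561
```

The pawl holds the plate, let go, with its top at about 0.2095 (matches 0.154 plus 55.5 mm of lift). Now to the goblet.

Emit:
send_rows(deltas=[{"dx": 0,"dy": 1,"dz": 10,"rx": 0,"ry": 0,"rz": 0},{"dx": 0,"dy": 1,"dz": 25,"rx": 0,"ry": 0,"rz": 0},{"dx": 0,"dy": 1,"dz": 45,"rx": 0,"ry": 0,"rz": 0},{"dx": 0,"dy": 1,"dz": 60,"rx": 0,"ry": 0,"rz": 0},{"dx": 0,"dy": 1,"dz": 65,"rx": 0,"ry": 0,"rz": 0}])

```text
clock: 14.27
tcp_pos: [0.5472, 0.1395, 0.2318]
orientation: [-0.273, 3.126, 0.002]
contact_force: [-0.0, 0.1, -0.5]
grip_width: 0.0848
gripper_force: 0.0
```

Emit:
send_rows(deltas=[{"dx": -5,"dy": -20,"dz": 0,"rx": 0,"ry": 0,"rz": 0},{"dx": -12,"dy": -50,"dz": 0,"rx": 0,"ry": 0,"rz": 0},{"dx": -19,"dy": -80,"dz": 0,"rx": 0,"ry": 0,"rz": 0},{"dx": -26,"dy": -110,"dz": 0,"rx": 0,"ry": 0,"rz": 0},{"dx": -33,"dy": -140,"dz": 0,"rx": 0,"ry": 0,"rz": 0}])

```text
clock: 14.68
tcp_pos: [0.5121, -0.002, 0.2287]
orientation: [0.275, -3.129, 0.0]
contact_force: [-0.4, -1.0, 0.5]
grip_width: 0.0847
gripper_force: 0.0
```

Emit:
send_rows(deltas=[{"dx": -7,"dy": -30,"dz": 0,"rx": 0,"ry": 0,"rz": 0},{"dx": -14,"dy": -60,"dz": 0,"rx": 0,"ry": 0,"rz": 0},{"dx": -20,"dy": -85,"dz": 0,"rx": 0,"ry": 0,"rz": 0},{"dx": -25,"dy": -105,"dz": 0,"rx": 0,"ry": 0,"rz": 0},{"dx": -25,"dy": -109,"dz": 0,"rx": 0,"ry": 0,"rz": 0}])

```text
clock: 15.1
tcp_pos: [0.4862, -0.114, 0.2288]
orientation: [0.265, -3.13, 0.002]
contact_force: [-0.1, -0.3, 0.4]
grip_width: 0.0847
gripper_force: 0.0
```

Emit:
send_rows(deltas=[{"dx": 0,"dy": 0,"dz": -20,"rx": 0,"ry": 0,"rz": 0},{"dx": 0,"dy": 0,"dz": -45,"rx": 0,"ry": 0,"rz": 0},{"dx": 0,"dy": 0,"dz": -70,"rx": 0,"ry": 0,"rz": 0},{"dx": 0,"dy": 0,"dz": -90,"rx": 0,"ry": 0,"rz": 0},{"dx": 0,"dy": 0,"dz": -90,"rx": 0,"ry": 0,"rz": 0}])

```text
clock: 15.52
tcp_pos: [0.4852, -0.1084, 0.1352]
orientation: [0.275, -3.123, -0.002]
contact_force: [-1.5, 1.5, -1.0]
grip_width: 0.0851
gripper_force: 0.0
```

```bash
python3 - <<'E'
from h import *
st(); f=grab('scene'); P=cloud(f)
G=(.488,-.110)
m=(np.hypot(P[...,0]-G[0],P[...,1]-G[1])<.035)&(P[...,2]>.115)&(P[...,2]<.13); print(m.sum(),cv2.minEnclosingCircle(P[m][:,:2].astype(np.float32)))
m=(np.hypot(P[...,0]-.545,P[...,1]-.1385)<.045)&(P[...,2]>.2)&(P[...,2]<.225); print('plate',m.sum(),np.median(P[m],0),cv2.minEnclosingCircle(P[m][:,:2].astype(np.float32)))
cv2.imwrite('pics/s4.png',cv2.resize(f['frame'][90:250,150:370],None,fx=3.5,fy=3.5,interpolation=cv2.INTER_CUBIC))
E
```

```text
15.5167 j [-0.24  0.31  0.4   2.07 -0.16  0.8   2.01] p [ 485.2 -108.4  135.2] yax 100.1 tilt 0.4 [-0.007   0.0004] F [-1.46  1.54 -1.04] w 85.1 0.0
215 ((0.4893672466278076, -0.11040669679641724), 0.02256705053150654)
plate 488 [0.54909899 0.13581307 0.21081223] ((0.5460418462753296, 0.13760608434677124), 0.0332891009747982)
```

View pics/s4.png

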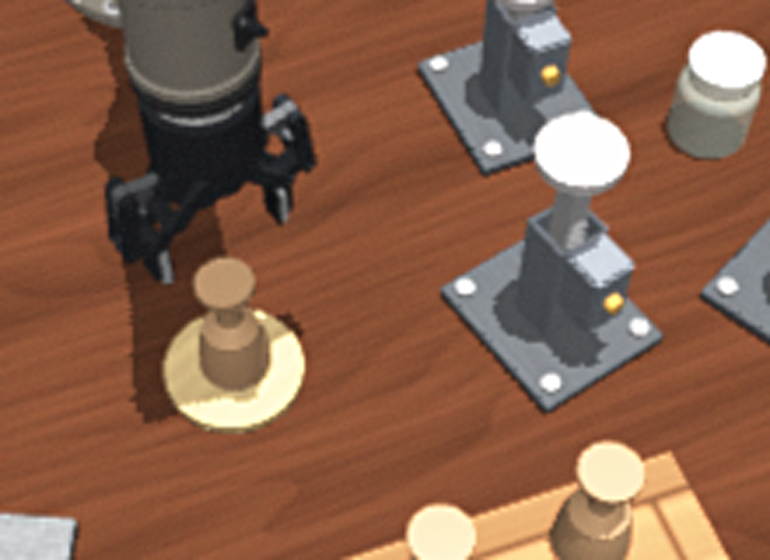

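The picture shows the plate held up at crop (580,155) and the gripper above the goblet foot at (225,285), with nothing disturbed. I go down to the foot.

Emit:
send_rows(deltas=[{"dx": 2,"dy": -1,"dz": -10,"rx": 0,"ry": 0,"rz": 0},{"dx": 2,"dy": -1,"dz": -25,"rx": 0,"ry": 0,"rz": 0},{"dx": 2,"dy": -1,"dz": -40,"rx": 0,"ry": 0,"rz": 0},{"dx": 2,"dy": -1,"dz": -52,"rx": 0,"ry": 0,"rz": 0},{"dx": 2,"dy": -1,"dz": -52,"rx": 0,"ry": 0,"rz": 0}])

```text
clock: 15.98
tcp_pos: [0.4896, -0.1103, 0.0857]
orientation: [0.275, -3.128, -0.001]
contact_force: [0.4, -0.2, -0.2]
grip_width: 0.0847
gripper_force: 0.0
```

Emit:
send_rows(deltas=[{"dx": 0,"dy": 0,"dz": 0,"rx": 0,"ry": 0,"rz": 0},{"dx": 0,"dy": 0,"dz": 0,"rx": 0,"ry": 0,"rz": 0},{"dx": 0,"dy": 0,"dz": 0,"rx": 0,"ry": 0,"rz": 0}])

```text
clock: 16.23
tcp_pos: [0.4908, -0.1109, 0.0879]
orientation: [-0.274, 3.127, -0.0]
contact_force: [0.2, 0.1, -0.7]
grip_width: 0.0851
gripper_force: 0.0
```

```bash
python3 - <<'E'
from h import *
st(); f=grab('scene')
cv2.imwrite('pics/s5.png',cv2.resize(f['frame'][130:220,170:260],None,fx=6.5,fy=6.5,interpolation=cv2.INTER_CUBIC))
E
```

```text
16.2333 j [-0.21  0.39  0.37  2.1  -0.22  0.69  2.06] p [ 490.8 -110.9   87.9] yax 100.0 tilt 0.13 [ 0.0023 -0.    ] F [ 0.23  0.1  -0.68] w 85.1 0.0
```

View pics/s5.png

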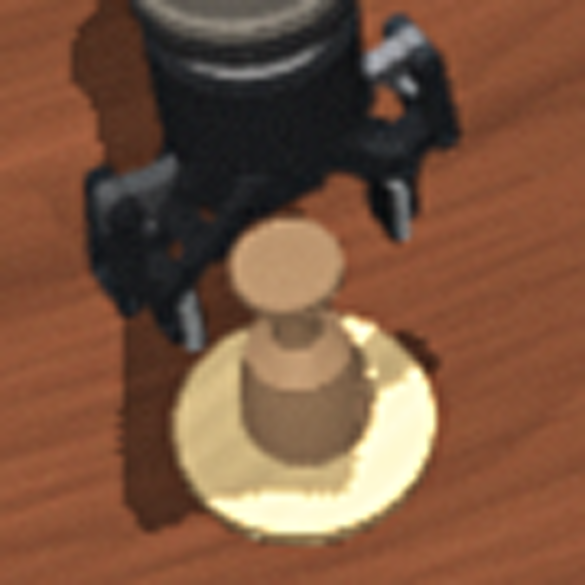

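Tips at crop (400,240) and (195,345) straddle the foot at (287,262). I go 5 mm lower and 2 mm back in x, then close at 30 N.

Emit:
send_rows(deltas=[{"dx": -1,"dy": 0,"dz": -3,"rx": 0,"ry": 0,"rz": 0},{"dx": -2,"dy": 0.5,"dz": -5,"rx": 0,"ry": 0,"rz": 0},{"dx": -2,"dy": 0.5,"dz": -5,"rx": 0,"ry": 0,"rz": 0},{"dx": -2,"dy": 0.5,"dz": -5,"rx": 0,"ry": 0,"rz": 0}])

```text
clock: 16.62
tcp_pos: [0.4875, -0.1102, 0.0816]
orientation: [0.274, -3.129, -0.0]
contact_force: [0.5, -0.4, 0.9]
grip_width: 0.0852
gripper_force: 0.0
```

Emit:
send_rows(deltas=[{"dx": 0,"dy": 0,"dz": 0,"rx": 0,"ry": 0,"rz": 0},{"dx": 0,"dy": 0,"dz": 0,"rx": 0,"ry": 0,"rz": 0},{"dx": 0,"dy": 0,"dz": 0,"rx": 0,"ry": 0,"rz": 0},{"dx": 0,"dy": 0,"dz": 0,"rx": 0,"ry": 0,"rz": 0},{"dx": 0,"dy": 0,"dz": 0,"rx": 0,"ry": 0,"rz": 0}], jaw=30, newtons=30)

```text
clock: 17.03
tcp_pos: [0.488, -0.1103, 0.0819]
orientation: [-0.274, 3.129, 0.0]
contact_force: [-0.4, -0.4, 2.7]
grip_width: 0.0421
gripper_force: 30.3
```

Emit:
send_rows(deltas=[{"dx": 0,"dy": 0,"dz": 0,"rx": 0,"ry": 0,"rz": 0},{"dx": 0,"dy": 0,"dz": 0,"rx": 0,"ry": 0,"rz": 0},{"dx": 0,"dy": 0,"dz": 0,"rx": 0,"ry": 0,"rz": 0},{"dx": 0,"dy": 0,"dz": 0,"rx": 0,"ry": 0,"rz": 0},{"dx": 0,"dy": 0,"dz": 0,"rx": 0,"ry": 0,"rz": 0}])

```text
clock: 17.45
tcp_pos: [0.488, -0.1103, 0.0819]
orientation: [-0.274, 3.129, -0.0]
contact_force: [-1.1, 0.1, 5.2]
grip_width: 0.0424
gripper_force: 30.4
```

Emit:
send_rows(deltas=[{"dx": 0,"dy": 0,"dz": 3,"rx": 0,"ry": 0,"rz": 0},{"dx": 0,"dy": 0,"dz": 8,"rx": 0,"ry": 0,"rz": 0},{"dx": 0,"dy": 0,"dz": 18,"rx": 0,"ry": 0,"rz": 0},{"dx": 0,"dy": 0,"dz": 32,"rx": 0,"ry": 0,"rz": 0},{"dx": 0,"dy": 0,"dz": 48,"rx": 0,"ry": 0,"rz": 0}])

```text
clock: 17.87
tcp_pos: [0.487, -0.1102, 0.1302]
orientation: [0.274, -3.128, -0.0]
contact_force: [1.1, -0.1, -1.0]
grip_width: 0.0422
gripper_force: 30.8
```

Emit:
send_rows(deltas=[{"dx": 0,"dy": 0,"dz": 16,"rx": 0,"ry": 0,"rz": 0},{"dx": 0,"dy": 0,"dz": 34,"rx": 0,"ry": 0,"rz": 0},{"dx": 0,"dy": 0,"dz": 52,"rx": 0,"ry": 0,"rz": 0},{"dx": 0,"dy": 0,"dz": 70,"rx": 0,"ry": 0,"rz": 0},{"dx": 0,"dy": 0,"dz": 88,"rx": 0,"ry": 0,"rz": 0}])

```text
clock: 18.28
tcp_pos: [0.4873, -0.1103, 0.2191]
orientation: [0.274, -3.13, -0.0]
contact_force: [-0.3, 0.2, -1.9]
grip_width: 0.0424
gripper_force: 30.8
```

Emit:
send_rows(deltas=[{"dx": 0,"dy": 0,"dz": 18,"rx": 0,"ry": 0,"rz": 0},{"dx": 0,"dy": 0,"dz": 36,"rx": 0,"ry": 0,"rz": 0},{"dx": 0,"dy": 0,"dz": 54,"rx": 0,"ry": 0,"rz": 0},{"dx": 0,"dy": 0,"dz": 72,"rx": 0,"ry": 0,"rz": 0},{"dx": 0,"dy": 0,"dz": 90,"rx": 0,"ry": 0,"rz": 0}])

```text
clock: 18.7
tcp_pos: [0.4871, -0.1104, 0.3091]
orientation: [0.273, -3.129, -0.0]
contact_force: [-0.0, -0.5, -1.3]
grip_width: 0.0422
gripper_force: 30.8
```

```bash
python3 -c "
from h import *
st()"
```

```text
18.7 j [-0.31  0.1   0.44  1.87 -0.04  1.19  1.89] p [ 487.1 -110.4  309.1] yax 100.0 tilt 0.01 [-0.0002  0.    ] F [-0.02 -0.5  -1.25] w 42.2 30.791735939565115
```

Goblet held. I move it over the plate: +57, +249 mm.

Emit:
send_rows(deltas=[{"dx": 3,"dy": 13,"dz": 0,"rx": 0,"ry": 0,"rz": 0},{"dx": 8,"dy": 35,"dz": 0,"rx": 0,"ry": 0,"rz": 0},{"dx": 13,"dy": 58,"dz": 0,"rx": 0,"ry": 0,"rz": 0},{"dx": 19,"dy": 82,"dz": 0,"rx": 0,"ry": 0,"rz": 0},{"dx": 24,"dy": 106,"dz": 0,"rx": 0,"ry": 0,"rz": 0}])

```text
clock: 19.12
tcp_pos: [0.5115, -0.0035, 0.3083]
orientation: [-0.273, 3.13, -0.0]
contact_force: [0.4, 0.9, -2.3]
grip_width: 0.0426
gripper_force: 30.8
```

Emit:
send_rows(deltas=[{"dx": 6,"dy": 25,"dz": 0,"rx": 0,"ry": 0,"rz": 0},{"dx": 12,"dy": 50,"dz": 0,"rx": 0,"ry": 0,"rz": 0},{"dx": 18,"dy": 75,"dz": 0,"rx": 0,"ry": 0,"rz": 0},{"dx": 23,"dy": 98,"dz": 0,"rx": 0,"ry": 0,"rz": 0},{"dx": 28,"dy": 120,"dz": 0,"rx": 0,"ry": 0,"rz": 0}])

```text
clock: 19.53
tcp_pos: [0.5394, 0.1169, 0.3081]
orientation: [0.274, -3.129, 0.0]
contact_force: [0.6, 0.4, -3.4]
grip_width: 0.0422
gripper_force: 30.8
```

Emit:
send_rows(deltas=[{"dx": 3,"dy": 12,"dz": 0,"rx": 0,"ry": 0,"rz": 0},{"dx": 5,"dy": 20,"dz": 0,"rx": 0,"ry": 0,"rz": 0},{"dx": 5,"dy": 23,"dz": 0,"rx": 0,"ry": 0,"rz": 0},{"dx": 5,"dy": 23,"dz": 0,"rx": 0,"ry": 0,"rz": 0},{"dx": 5,"dy": 23,"dz": 0,"rx": 0,"ry": 0,"rz": 0}])

```text
clock: 19.95
tcp_pos: [0.5447, 0.1371, 0.3078]
orientation: [0.271, -3.13, 0.001]
contact_force: [-0.6, 0.4, -1.9]
grip_width: 0.042
gripper_force: 30.8
```

```bash
python3 - <<'E'
from h import *
st(); f=grab('scene'); P=cloud(f)
cv2.imwrite('pics/s6.png',cv2.resize(f['frame'][60:200,260:400],None,fx=4.2,fy=4.2,interpolation=cv2.INTER_CUBIC))
E
```

```text
19.95 j [-0.58  0.21  0.27  1.73 -0.06  1.2   1.45] p [544.7 137.1 307.8] yax 99.9 tilt 0.04 [-0.0001 -0.0007] F [-0.55  0.4  -1.87] w 42.0 30.83976109715877
```

View pics/s6.png

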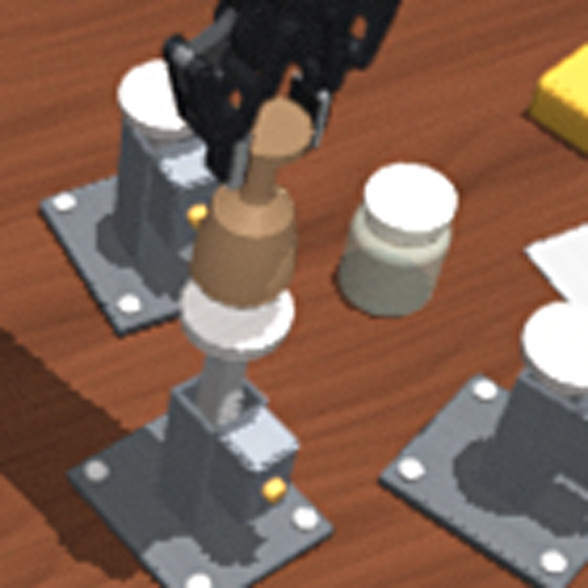

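The goblet hangs upright over the plate at crop (240,300). I add 1 mm in y and lower 25 mm, then creep.

Emit:
send_rows(deltas=[{"dx": 0,"dy": 1,"dz": -6,"rx": 0,"ry": 0,"rz": 0},{"dx": 0,"dy": 1,"dz": -13,"rx": 0,"ry": 0,"rz": 0},{"dx": 0,"dy": 1,"dz": -20,"rx": 0,"ry": 0,"rz": 0},{"dx": 0,"dy": 1,"dz": -24,"rx": 0,"ry": 0,"rz": 0},{"dx": 0,"dy": 1,"dz": -24,"rx": 0,"ry": 0,"rz": 0}])

```text
clock: 20.42
tcp_pos: [0.5439, 0.1393, 0.2821]
orientation: [0.273, -3.127, 0.001]
contact_force: [-0.2, -0.0, -2.3]
grip_width: 0.0423
gripper_force: 30.8
```

Emit:
send_rows(deltas=[{"dx": 0,"dy": 0,"dz": -0.5,"rx": 0,"ry": 0,"rz": 0},{"dx": 0,"dy": 0,"dz": -1,"rx": 0,"ry": 0,"rz": 0},{"dx": 0,"dy": 0,"dz": -1,"rx": 0,"ry": 0,"rz": 0}])

```text
clock: 20.67
tcp_pos: [0.5449, 0.1398, 0.2829]
orientation: [-0.274, 3.129, 0.0]
contact_force: [0.7, 0.5, -1.5]
grip_width: 0.0421
gripper_force: 30.8
```

Emit:
send_rows(deltas=[{"dx": 0,"dy": 0,"dz": -0.3,"rx": 0,"ry": 0,"rz": 0},{"dx": 0,"dy": 0,"dz": -0.6,"rx": 0,"ry": 0,"rz": 0},{"dx": 0,"dy": 0,"dz": -0.6,"rx": 0,"ry": 0,"rz": 0}])

```text
clock: 20.92
tcp_pos: [0.5448, 0.1397, 0.2822]
orientation: [-0.274, 3.129, 0.0]
contact_force: [1.2, -0.0, -1.5]
grip_width: 0.0423
gripper_force: 30.8
```

Emit:
send_rows(deltas=[{"dx": 0,"dy": 0,"dz": -0.3,"rx": 0,"ry": 0,"rz": 0},{"dx": 0,"dy": 0,"dz": -0.6,"rx": 0,"ry": 0,"rz": 0},{"dx": 0,"dy": 0,"dz": -0.6,"rx": 0,"ry": 0,"rz": 0}])

```text
clock: 21.17
tcp_pos: [0.5447, 0.1397, 0.2815]
orientation: [0.274, -3.13, -0.0]
contact_force: [0.4, 0.3, -2.1]
grip_width: 0.0422
gripper_force: 30.8
```

Emit:
send_rows(deltas=[{"dx": 0,"dy": -0.5,"dz": -0.4,"rx": 0,"ry": 0,"rz": 0},{"dx": 0,"dy": -1,"dz": -0.8,"rx": 0,"ry": 0,"rz": 0},{"dx": 0,"dy": -1,"dz": -0.8,"rx": 0,"ry": 0,"rz": 0}])

```text
clock: 21.42
tcp_pos: [0.5447, 0.1385, 0.2806]
orientation: [0.274, -3.129, 0.0]
contact_force: [0.6, -0.3, -1.2]
grip_width: 0.0422
gripper_force: 30.8
```

Emit:
send_rows(deltas=[{"dx": 0,"dy": 0,"dz": -0.3,"rx": 0,"ry": 0,"rz": 0},{"dx": 0,"dy": 0,"dz": -0.6,"rx": 0,"ry": 0,"rz": 0},{"dx": 0,"dy": 0,"dz": -0.6,"rx": 0,"ry": 0,"rz": 0}])

```text
clock: 21.67
tcp_pos: [0.5447, 0.1387, 0.28]
orientation: [0.274, -3.129, -0.0]
contact_force: [-0.3, -0.3, -1.6]
grip_width: 0.0424
gripper_force: 30.8
```

Emit:
send_rows(deltas=[{"dx": 0,"dy": 0,"dz": -0.3,"rx": 0,"ry": 0,"rz": 0},{"dx": 0,"dy": 0,"dz": -0.6,"rx": 0,"ry": 0,"rz": 0},{"dx": 0,"dy": 0,"dz": -0.6,"rx": 0,"ry": 0,"rz": 0}])

```text
clock: 21.92
tcp_pos: [0.5448, 0.1387, 0.2795]
orientation: [0.274, -3.13, -0.0]
contact_force: [-0.2, -0.0, -1.7]
grip_width: 0.0423
gripper_force: 30.9
```

Emit:
send_rows(deltas=[{"dx": 0,"dy": 0,"dz": -0.3,"rx": 0,"ry": 0,"rz": 0},{"dx": 0,"dy": 0,"dz": -0.5,"rx": 0,"ry": 0,"rz": 0},{"dx": 0,"dy": 0,"dz": -0.5,"rx": 0,"ry": 0,"rz": 0}])

```text
clock: 22.17
tcp_pos: [0.545, 0.1387, 0.2793]
orientation: [-0.274, 3.129, 0.0]
contact_force: [-0.1, 0.3, 0.1]
grip_width: 0.0424
gripper_force: 31.0
```

Emit:
send_rows(deltas=[{"dx": 0,"dy": 0,"dz": -0.3,"rx": 0,"ry": 0,"rz": 0},{"dx": 0,"dy": 0,"dz": -0.5,"rx": 0,"ry": 0,"rz": 0},{"dx": 0,"dy": 0,"dz": -0.5,"rx": 0,"ry": 0,"rz": 0}])

```text
clock: 22.42
tcp_pos: [0.5452, 0.1387, 0.2792]
orientation: [-0.274, 3.128, 0.001]
contact_force: [-0.4, -1.1, 4.8]
grip_width: 0.0425
gripper_force: 31.3
```

Emit:
send_rows(deltas=[{"dx": 0,"dy": 0,"dz": -0.3,"rx": 0,"ry": 0,"rz": 0},{"dx": 0,"dy": 0,"dz": -0.5,"rx": 0,"ry": 0,"rz": 0},{"dx": 0,"dy": 0,"dz": -0.5,"rx": 0,"ry": 0,"rz": 0}])

```text
clock: 22.67
tcp_pos: [0.5454, 0.1388, 0.2791]
orientation: [-0.273, 3.128, 0.001]
contact_force: [-0.6, -1.9, 8.4]
grip_width: 0.0425
gripper_force: 31.5
```

Set down at 0.279 as predicted. I ease off 0.7 mm, open, rise and check.

Emit:
send_rows(deltas=[{"dx": 0,"dy": 0,"dz": 0.3,"rx": 0,"ry": 0,"rz": 0},{"dx": 0,"dy": 0,"dz": 0.7,"rx": 0,"ry": 0,"rz": 0},{"dx": 0,"dy": 0,"dz": 0.7,"rx": 0,"ry": 0,"rz": 0}])

```text
clock: 22.92
tcp_pos: [0.5451, 0.1387, 0.2792]
orientation: [-0.274, 3.129, 0.0]
contact_force: [-1.1, -0.9, 6.3]
grip_width: 0.0421
gripper_force: 31.3
```

Emit:
send_rows(deltas=[{"dx": 0,"dy": 0,"dz": 0,"rx": 0,"ry": 0,"rz": 0},{"dx": 0,"dy": 0,"dz": 0,"rx": 0,"ry": 0,"rz": 0},{"dx": 0,"dy": 0,"dz": 0,"rx": 0,"ry": 0,"rz": 0},{"dx": 0,"dy": 0,"dz": 0,"rx": 0,"ry": 0,"rz": 0},{"dx": 0,"dy": 0,"dz": 0,"rx": 0,"ry": 0,"rz": 0}], jaw=85)

```text
clock: 23.33
tcp_pos: [0.5446, 0.1388, 0.2784]
orientation: [0.274, -3.129, 0.0]
contact_force: [-0.5, 0.6, 0.5]
grip_width: 0.0851
gripper_force: 0.0
```

Emit:
send_rows(deltas=[{"dx": 0,"dy": 0,"dz": 8,"rx": 0,"ry": 0,"rz": 0},{"dx": 0,"dy": 0,"dz": 20,"rx": 0,"ry": 0,"rz": 0},{"dx": 0,"dy": 0,"dz": 35,"rx": 0,"ry": 0,"rz": 0},{"dx": 0,"dy": 0,"dz": 50,"rx": 0,"ry": 0,"rz": 0},{"dx": 0,"dy": 0,"dz": 65,"rx": 0,"ry": 0,"rz": 0}])

```text
clock: 23.75
tcp_pos: [0.5448, 0.1387, 0.345]
orientation: [-0.274, 3.129, 0.0]
contact_force: [0.7, 0.4, 0.0]
grip_width: 0.085
gripper_force: 0.0
```

Emit:
send_rows(deltas=[{"dx": -10,"dy": -20,"dz": 0,"rx": 0,"ry": 0,"rz": 0},{"dx": -20,"dy": -50,"dz": 0,"rx": 0,"ry": 0,"rz": 0},{"dx": -30,"dy": -80,"dz": 0,"rx": 0,"ry": 0,"rz": 0},{"dx": -40,"dy": -110,"dz": 0,"rx": 0,"ry": 0,"rz": 0},{"dx": -40,"dy": -130,"dz": 0,"rx": 0,"ry": 0,"rz": 0}])

```text
clock: 24.17
tcp_pos: [0.5032, 0.0054, 0.3446]
orientation: [-0.27, 3.13, 0.0]
contact_force: [0.2, 0.8, -0.2]
grip_width: 0.0848
gripper_force: 0.0
```

Emit:
send_rows(deltas=[{"dx": 0,"dy": 0,"dz": 0,"rx": 0,"ry": 0,"rz": 0},{"dx": 0,"dy": 0,"dz": 0,"rx": 0,"ry": 0,"rz": 0},{"dx": 0,"dy": 0,"dz": 0,"rx": 0,"ry": 0,"rz": 0}])

```text
clock: 24.42
tcp_pos: [0.505, 0.0096, 0.3441]
orientation: [-0.275, 3.129, 0.001]
contact_force: [-0.3, 0.2, 0.2]
grip_width: 0.0845
gripper_force: 0.0
```

```bash
python3 - <<'E'
from h import *
st()
for n in('scene','top'):
    P=cloud(grab(n))
    d=np.hypot(P[...,0]-.545,P[...,1]-.1385)
    for nm,z0,z1 in(('foot',.31,.33),('plate',.2,.218)):
        m=(d<.045)&(P[...,2]>z0)&(P[...,2]<z1); 
        if m.sum()>9: print(n,nm,m.sum(),np.median(P[m][:,2]).round(4),cv2.minEnclosingCircle(P[m][:,:2].astype(np.float32)))
E
```

```text
24.4167 j [-0.46  0.08  0.35  1.8  -0.03  1.26  1.64] p [505.    9.6 344.1] yax 100.0 tilt 0.05 [0.0005 0.0006] F [-0.32  0.2   0.23] w 84.5 0.0
scene foot 273 0.3205 ((0.5457857847213745, 0.13642306625843048), 0.02331487461924553)
scene plate 164 0.2097 ((0.5469337701797485, 0.1375662237405777), 0.03156663104891777)
top foot 298 0.3196 ((0.5446516871452332, 0.13835547864437103), 0.02203722856938839)
top plate 40 0.2087 ((0.5282139778137207, 0.1466081738471985), 0.025441842153668404)
```

The goblet stands at (0.5447, 0.1384), within about 2 mm of the plate's middle, and the plate is still at 0.2095. I hand in.

```bash
python3 -c "
from bench import r
print(r.hand_in())"
```

```text
the job is handed in; nothing more can be done
None
```

I lifted the plate through four clicks, let it rest on the pawl in the fourth notch and released it, then set the goblet upside down about 2 mm from the plate's middle by the cameras; the job is handed in, but the hand-in returned no verdict.

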